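# Clear the enamel tray and gather the stoppers in its red corner

### The arm

A 7-joint arm with a two-finger parallel gripper is mounted at the origin on the work surface. World frame = base frame: x ahead of the robot, y to its left, z up, the work surface at z = 0. Lengths are in m, angles in degrees, forces in N, time in s.
With the tool pointing down it reaches from about 0.4 to 0.925 m from the base axis. Payload 5.6 kg.
Tool frame: the origin (TCP) lies midway between the tips of the shut fingers; the grasp point (between the pads) lies pinch_z behind it (pinch_z is the distance from the TCP to the grasp point, in m); z points along the fingers, y is the line along which they close (so a half turn about z gives the same grasp; the last joint's range is limited). The gripper opens to 85 mm and grips with 20 to 120 N. Pads are 22 mm wide; open, the fingers measure 114 mm over their backs; the gripper's body (76 mm by 85 mm) begins 54 mm behind the grasp point. The pads swing forward as they close: fully open they stand 13 mm farther back than shut.
Start: joints at [-76.49, 26.786, -0.665, 91.828, 0.344, 61.387, -3.226], TCP at [0.179, 0.625, 0.231] pointing down, gripper open.
Joint ranges: [-144.91, 144.91], [-17.63, 115.5], [-89.93, 88.59], [15.96, 139.68], [-74.01, 254.01], [8.47, 105.57], [-167.45, 167.45]. Speed limits (degrees/s): [147.25, 147.25, 180, 180, 180, 180, 180].

### API

Orientations are given as a 3x3 rotation matrix whose columns are the frame's x, y, z axes.
In Python, from rig import * gives the robot as it stands.
- The arm moves only by the tool play_rows, never from a script. Its argument "deltas" is a list of rows, each a list of 3 entries, a list of its own where there are three numbers: the opening, from 0 (shut) to 1 (fully open), then the shift along the tool's x, y, z in m, then the turn about the tool's z in degrees. In form: [[gripper, [x, y, z], turn], ...]. A call has 1 to 12 rows; each row shifts and turns the commanded pose from where the row before left it, along the tool's axes as they then stand; what a row does not reach is not made up. A row lasts 1/10 s, in which the tool goes at most 50 mm and 8.59 degrees, less where a joint would pass 70% of its speed; a pose out of reach is approached as far as the arm can. A call is refused whole if a number of a shift passes 0.05 or a number of a turn 8.59, either way. A call with a gripper value outside its range is refused whole. The fingers move at their own pace and stop on an object; the grip force is fixed at half the most. Time passes only in rows, so rows that do not move let the fingers close. It gives the time, the measured TCP pose, the force, the opening and the grip force at its end, in the units of the state.
- read_state(): the state, without advancing time (a new reading comes with each control period).
- get_image(name): name is "side" or "top"; returns (picture, depth): 480x640x3 uint8, red, green, blue; 480x640 float32, m along the optical axis (not along the pixel's ray), 0 where there is no reading.
- camera_info(name): a dict with "fovy" (degrees; the focal length in pixels is half the picture's height over the tangent of half this angle, whatever the lens; pixels are square), "cx", "cy" (the principal point, pixels), "extrinsics" (4x4, takes a point from world to camera coordinates). Camera axes: x right, y down, z forward; pixel columns grow to the right and rows downward; lengths in m; the calibration is good to about 2 mm. A picture is of the moment at which its call begins. camera_info takes no time and is no camera call.
- close_job(): hands the job in; it is judged then, once.
The state is a dict: "clock": time; "joints": joint angles; "joint_velocities": joint speeds; "effort": joint torques, N m; "tcp_pos": TCP position; "tcp_rot": TCP orientation; "ft_force": force on the tool from outside, world axes, zero at the start; "moment": the same for the moment, N m; "opening": finger opening in m; "gripper_force": force on a finger pad.
Only numpy, scipy, OpenCV 4.12 (cv2) and the standard library are available. Lean on these libraries where they do the work, as an engineer would, in place of code of your own. Each camera call takes 0.05 s, during which the arm holds its last target. There are 200 camera calls.

### The job

Clear the jars out of the white tray by nesting them in size order, upright, in the blue jar on the bench: first the green jar into the blue one, then the yellow jar into the green one, each fully down and let go. Then take the tray by its black grip and tilt it to about 25 degrees, red corner lowest (that corner may stay on the bench), until all four orange stoppers have slid together into the red corner. Finish while still holding the tray tilted and steady like that, leaning on nothing but the bench, with the jars still nested and the other things on the bench left where they are.

Things in the scene. Friction and masses are not known exactly. Their poses are not given: they have to be found in the camera images.
- tray_floor (a point): Centre of the inner floor of the white enamel tray, 4 mm above its underside; the tray is loose and stands on the bench. Tray: 160 mm along its x, 200 mm along its y, 30 mm high over all, walls and floor 4 mm, navy rim, 0.35 kg; z is up out of the tray. Its black grip stands at the +x +y corner, its red-marked gathering corner is the -x -y one.
- tray_grip (a point): Point to grasp on the tray's black upright grip, on its middle and 52 mm above the tray's underside. The grip is a rubber-covered plate 12 mm thick and 36 mm wide, rising from 10 to 66 mm above the tray's underside, fixed outside the +x +y corner; its width runs along the tray's diagonal (from the red corner to the grip), its 12 mm thickness across that diagonal. In tray_floor's frame this point lies at x 88.7, y 110.9, z 48 mm. Axes are the tray's.
- tray_corner (a point): Innermost point of the red-marked corner, where the inner floor meets both walls (in tray_floor's frame x -76, y -96, z 0 mm). Axes are the tray's. The tray's outer lower corner lies 4 mm further out in x and y and 4 mm lower.
- jar_large_mid (a point): Centre, half-way up, of the large blue jar: open round cup, straight-sided, outside 70 mm, inside 62 mm, 45 mm high, floor 5 mm, 0.2 kg, standing loose on the bench; z is its axis.
- jar_medium_mid (a point): Centre, half-way up, of the medium green jar: open, straight-sided, outside 52 mm, inside 44 mm, 74 mm high, floor 5 mm, 0.12 kg, standing in the tray; z is its axis. Nested in the large jar its centre is 19.5 mm above the large jar's and its rim stands 34 mm proud.
- jar_small_mid (a point): Centre, half-way up, of the small yellow jar: open, straight-sided, outside 36 mm, 102 mm high, floor 5 mm, 0.08 kg, standing in the tray; z is its axis. Nested in the medium jar its centre is 19 mm above the medium jar's and its rim stands 33 mm proud.
- tray: The same tray; origin at the centre of its underside, axes as tray_floor.
- jar_large: The large blue jar; origin at the centre of its underside.
- jar_medium: The medium green jar; origin at the centre of its underside.
- jar_small: The small yellow jar; origin at the centre of its underside.
- stopper0: One of four loose orange stoppers lying in the tray: slick PTFE disc, 20 mm across, 14 mm high, 12 g, origin at the centre of its underside. It begins to slide at a tilt of about 8 degrees, and along a wall towards the corner at about 14.
- stopper1: One of four loose orange stoppers lying in the tray: slick PTFE disc, 20 mm across, 14 mm high, 12 g, origin at the centre of its underside. It begins to slide at a tilt of about 8 degrees, and along a wall towards the corner at about 14.
- stopper2: One of four loose orange stoppers lying in the tray: slick PTFE disc, 20 mm across, 14 mm high, 12 g, origin at the centre of its underside. It begins to slide at a tilt of about 8 degrees, and along a wall towards the corner at about 14.
- stopper3: One of four loose orange stoppers lying in the tray: slick PTFE disc, 20 mm across, 14 mm high, 12 g, origin at the centre of its underside. It begins to slide at a tilt of about 8 degrees, and along a wall towards the corner at about 14.
- petri: Bystander, to be left alone: shallow white glazed watch dish, 90 mm across, 15 mm high; origin at its underside.
- vial: Bystander, to be left alone: small amber specimen vial, 28 mm across, 55 mm high; origin at its underside.
- reagent: Bystander, to be left alone: amber reagent bottle, 60 mm across, 120 mm high; origin at its underside.
- slidebox: Bystander, to be left alone: flat black slide box, 90 x 170 x 32 mm; origin at its underside.
- forceps: Bystander, to be left alone: steel forceps lying flat, about 120 mm long; origin at its underside.
- stainjar: Bystander, to be left alone: green glass jar with black cap, 52 mm across, 70 mm high; origin at its underside.

How it is judged (in metres and radians):
On the way, in this order (a step that is already met when the one before it is completed fails the run):
1. the green jar stands fully down in the blue jar, let go (horizontal distance between jar_medium_mid and jar_large_mid below 0.012 m and z of jar_medium_mid in the frame of jar_large_mid below 0.0245 m and angle between jar_medium_mid's own z axis and vertical below 0.12 rad and contact force between the fingers and jar_medium below 0.2 N and angle between jar_large_mid's own z axis and vertical below 0.1 rad and height (world z) of jar_large_mid below 0.03 m), for 0.2 s.
2. the yellow jar stands fully down in the green jar, itself still in the blue one, let go (all of step 1 and horizontal distance between jar_small_mid and jar_medium_mid below 0.012 m and z of jar_small_mid in the frame of jar_medium_mid below 0.024 m and angle between jar_small_mid's own z axis and vertical below 0.12 rad and contact force between the fingers and jar_small below 0.2 N), for 0.2 s.
3. the tray is tilted by the gripper and all four stoppers lie in the red corner (angle between tray_floor's own z axis and vertical between 0.26 and 0.79 rad and distance between each of stopper0, stopper1, stopper2, stopper3 and tray_corner below 0.08 m and contact force between the fingers and tray above 1 N and height (world z) of tray_grip above 0.09 m), for 0.2 s.
At the end, for the whole second after the job is handed in: Jars nested upright on the bench, let go (within 12 mm, 5 mm of fully down); gripper holds the tray still, 15 to 45 degrees tilted, grip point over 90 mm high, touching no jar or bystander; all four stoppers at rest within 80 mm of the red corner; bystanders moved under 30 mm (all of step 2 and all of step 3 and linear speed of each of stopper0, stopper1, stopper2, stopper3, tray below 0.03 m/s and contact force between tray and jar_large below 0.2 N and contact force between tray and petri below 0.2 N and contact force between tray and vial below 0.2 N and contact force between tray and reagent below 0.2 N and contact force between tray and slidebox below 0.2 N and contact force between tray and forceps below 0.2 N and contact force between tray and stainjar below 0.2 N); the arm keeps its last pose, push and grip.
It fails at once if a bystander is moved by more than 30 mm (distance of any of petri, vial, reagent, slidebox, forceps, stainjar from where it was at the start of the episode above 0.03 m).
It also fails if it takes over 56 s, if anything falls off the work surface, if the arm or the gripper's body presses on something with over 40 N, if the wrist force passes 120 N, or if a joint passes its speed limit or range.

## Working session

There is one attempt and no reset: what is moved stays moved. The work goes in short steps, Python scripts to look and compute and a tool call to move; the robot and the scene stay as the last step left them, time stands still between calls to the robot, and variables do not carry over. Pictures are saved under pics/ and viewed, at most 10 in all, crops included, and the job is handed in when it is done.

Besides the shell and the picture viewer there is one more tool, called after "Call:" as name([rows], argument=value, ...), one row to a line, values as JSON. play_rows: Moves the arm, as the interface text tells. Its arguments: {"type":"object","properties":{"deltas":{"type":"array"}},"required":["deltas"]}

```bash
mkdir -p pics; ls; python3 - <<'E'
from rig import *
import cv2,numpy as np
s=read_state();print({k:np.round(v,3).tolist() for k,v in s.items()})
for n in("top","side"):
    p,d=get_image(n);cv2.imwrite(f"pics/{n}0.png",p[:,:,::-1]);np.savez(f"pics/{n}0.npz",p=p,d=d)
    c=camera_info(n);print(n,c['fovy'],c['cx'],c['cy'],np.round(c['extrinsics'],4).tolist(),{k:v for k,v in c.items() if k not in('fovy','cx','cy','extrinsics')}, (d>0).mean())
try: print(pinch_z)
except Exception as e: print(e)
E
```

```text
pics
{'clock': 0.0, 'joints': [-76.49, 26.837, -0.664, 91.882, 0.343, 61.386, -3.226], 'joint_velocities': [-0.138, -0.096, 0.083, -0.019, -0.002, 0.021, -0.055], 'effort': [-0.0, -53.237, 0.022, -25.131, 0.011, 0.008, 0.0], 'tcp_pos': [0.179, 0.624, 0.23], 'tcp_rot': [[-0.961, 0.275, -0.0], [0.275, 0.961, -0.002], [-0.0, -0.002, -1.0]], 'ft_force': [-0.153, -0.481, 0.011], 'moment': [-0.031, 0.019, 0.01], 'gripper_force': 0.0, 'opening': 0.085}
top 45.31249770440349 305.17817577031093 246.26878636543978 [[0.0228, -0.9997, 0.0041, 0.0264], [-0.9853, -0.0231, -0.169, 0.5009], [0.1691, -0.0002, -0.9856, 1.2783], [0.0, 0.0, 0.0, 1.0]] {} 0.996044921875
side 55.121437784730574 319.0764281686972 245.89250810493093 [[0.9988, -0.0468, 0.013, -0.49], [-0.0251, -0.7265, -0.6868, 0.0936], [0.0416, 0.6856, -0.7268, 1.1881], [0.0, 0.0, 0.0, 1.0]] {} 0.9960709635416667
0.0187
```

View pics/top0.png

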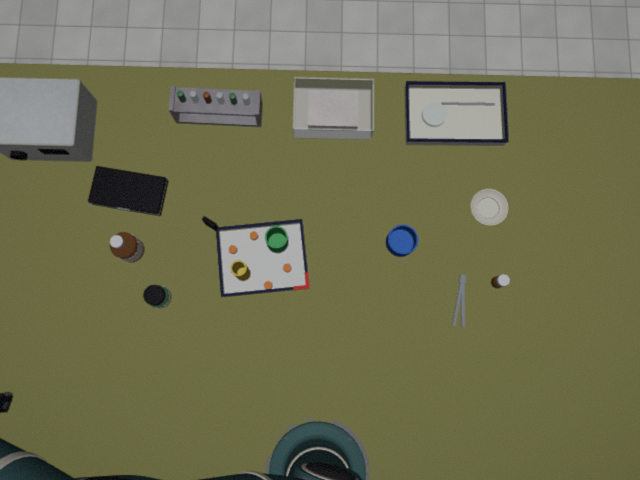

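View pics/side0.png

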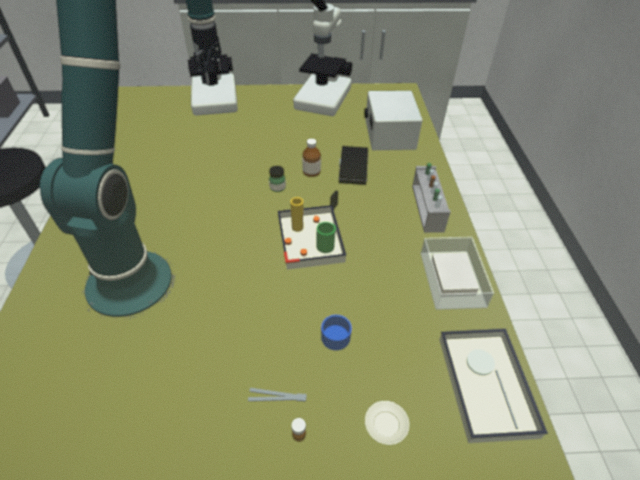

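Top view: the tray is around px (262,258), with the grip at (209,223) and the red corner at (302,282). The green jar is at (277,238), yellow (240,269), blue (402,240). The bystanders are clear of the lane between them. Next I measure with masks and depth.

```bash
cat > h.py <<'E'
from rig import *
import cv2,numpy as np
from scipy.optimize import least_squares
def cloud(n,d):
    c=camera_info(n);E=np.array(c['extrinsics']);f=240/np.tan(np.radians(c['fovy'])/2)
    v,u=np.mgrid[:480,:640];P=np.stack([(u-c['cx'])/f*d,(v-c['cy'])/f*d,d],-1)
    return (P-E[:3,3])@E[:3,:3]
def ray(n,u,v,z):
    c=camera_info(n);E=np.array(c['extrinsics']);f=240/np.tan(np.radians(c['fovy'])/2)
    r=np.array([(u-c['cx'])/f,(v-c['cy'])/f,1])@E[:3,:3];o=-E[:3,:3].T@E[:3,3]
    return o+r*(z-o[2])/r[2]
def masks(p):
    H,S,V=cv2.split(cv2.cvtColor(p,cv2.COLOR_RGB2HSV))
    m=lambda a,b,s,v:((H>=a)&(H<=b)&(S>s)&(V>v))
    return dict(green=m(60,85,120,30),blue=m(105,125,170,60),yellow=m(19,27,150,60),orange=m(5,15,110,140),red=((H<4)|(H>175))&(S>150)&(V>90))
def circ(Q,r):
    f=least_squares(lambda c:np.hypot(Q[:,0]-c[0],Q[:,1]-c[1])-r,Q[:,:2].mean(0),loss='soft_l1',f_scale=.002)
    return f.x,np.sqrt(np.mean(f.fun**2))
E
python3 - <<'E'
from h import *
for n in("top","side"):
    z=np.load(f"pics/{n}0.npz");p,d=z['p'],z['d'];P=cloud(n,d)
    b=P[300:400,330:430] if n=="top" else P[300:350,200:300]
    print(n,"bench z",np.median(b[...,2]),b[...,2].std())
    M=masks(p)
    roi=np.zeros((480,640),bool)
    if n=="top": roi[200:310,190:430]=1
    else: roi[190:355,270:365]=1
    for k,m in M.items():
        k_,L,st,ce=cv2.connectedComponentsWithStats((m&roi).astype(np.uint8))
        for i in range(1,k_):
            if st[i,4]>12:
                Q=P[L==i];zz=Q[:,2]
                print(n,k,st[i].tolist(),np.round(ce[i],1),'xyz med',np.round(np.median(Q,0),4),'zmax',round(np.percentile(zz,95),4))
                R={'green':(.024,.078),'blue':(.033,.045),'yellow':(.016,.106)}.get(k)
                if R and st[i,4]>60:
                    q=Q[abs(zz-R[1])<.006]; 
                    if len(q)>8: print('   circ',circ(q,R[0]),len(q))
                if k in R0 if (R0:={'orange':1}) else 0: print('   ray',ray(n,*ce[i],.016)[:2].round(4))
    # navy rim
    H,S,V=cv2.split(cv2.cvtColor(p,cv2.COLOR_RGB2HSV))
    dark=((V<70)&roi&(abs(P[...,0]-.45)<.3)&(P[...,2]>.045)&(P[...,2]<.072));
    if n=="top": dark[:,230:]=0
    q=P[dark];
    if len(q): print('grip?',len(q),np.median(q,0).round(4),q.min(0).round(3),q.max(0).round(3))
    t=((M['red'])|((V<90)&(H>100)&(H<130)&(S>60)))&roi&(P[...,2]>.018)&(P[...,2]<.042)
    w=(S<60)&(V>120)&roi
    t=(t|w)&(P[...,2]<.042)
    k_,L,st,ce=cv2.connectedComponentsWithStats(t.astype(np.uint8));i=1+st[1:,4].argmax()
    q=P[(L==i)&(P[...,2]>.02)];rr=cv2.minAreaRect(q[:,:2].astype(np.float32));print('rim rect',len(q),rr,cv2.boxPoints(rr).round(4).tolist())
    cs,_=cv2.findContours((L==i).astype(np.uint8),0,2);
    cn=max(cs,key=cv2.contourArea)[:,0];g=np.array([ray(n,u,v,.03)[:2] for u,v in cn],np.float32);rr=cv2.minAreaRect(g);print('contour rect',rr,cv2.boxPoints(rr).round(4).tolist())
E
```

```text
top bench z 0.0004357965865547591 0.07828526189564938
top green [266, 226, 21, 26, 424] [276.3 238.7] xyz med [0.5203 0.1052 0.0321] zmax 0.0795
   circ (array([0.51335608, 0.10353363]), np.float64(0.0013492192775644072)) 86
top blue [387, 225, 30, 31, 624] [401.4 240. ] xyz med [ 0.5257 -0.1884  0.0079] zmax 0.0463
   circ (array([ 0.52111181, -0.18603146]), np.float64(0.0013892572438114206)) 121
top yellow [232, 261, 17, 19, 173] [239.8 270.1] xyz med [0.4388 0.184  0.0722] zmax 0.1077
   circ (array([0.43769287, 0.18047663]), np.float64(0.0010639391934556765)) 35
top orange [250, 232, 8, 7, 44] [253.4 235.1] xyz med [0.5277 0.1606 0.019 ] zmax 0.023
   ray [0.5285 0.1604]
top orange [229, 246, 8, 7, 45] [232.3 249. ] xyz med [0.4937 0.2081 0.0177] zmax 0.0218
   ray [0.4942 0.2084]
top orange [284, 264, 7, 8, 45] [286.9 267.3] xyz med [0.4541 0.0793 0.0188] zmax 0.0219
   ray [0.454  0.0795]
top orange [264, 281, 8, 8, 46] [267.7 284.8] xyz med [0.4114 0.1221 0.0185] zmax 0.0226
   ray [0.4121 0.1227]
top red [294, 272, 15, 18, 74] [303.6 283.3] xyz med [0.4097 0.0347 0.0338] zmax
[... 1307 characters left out ...]
18] zmax 0.0365
   ray [0.4018 0.055 ]
grip? 45 [0.5447 0.248  0.0599] [0.536 0.24  0.046] [0.552 0.263 0.07 ]
rim rect 104 ((0.45957857370376587, 0.12747398018836975), (0.13912421464920044, 0.19474157691001892), 14.815576553344727) [[0.36739999055862427, 0.2037999927997589], [0.4171999990940094, 0.015599999576807022], [0.5516999959945679, 0.051100000739097595], [0.5019000172615051, 0.2393999993801117]]
contour rect ((0.47033166885375977, 0.13174715638160706), (0.14965997636318207, 0.17937180399894714), 7.308525085449219) [[0.3847000002861023, 0.21119999885559082], [0.4074999988079071, 0.0333000011742115], [0.5559999942779541, 0.052299998700618744], [0.5331000089645386, 0.23019999265670776]]
```

Tray: centre (0.474,0.138), yaw 7.0°, grip near (0.5487,0.2585). Jar centres: green (0.5134,0.1035), yellow (0.4375,0.181), blue (0.521,-0.186). I'll align the tool with the world axes and move over green.

Call:
play_rows([
  [1,[0,0,0],-8],
  [1,[0,0,0],-8],
  [1,[-0.023,-0.036,0],0],
  [1,[-0.023,-0.036,0],0],
  [1,[-0.023,-0.036,0],0],
  [1,[-0.023,-0.036,0],0],
  [1,[-0.023,-0.036,0],0],
  [1,[-0.023,-0.036,0],0],
  [1,[-0.023,-0.036,0],0],
  [1,[-0.023,-0.036,0],0],
  [1,[-0.023,-0.036,0],0],
  [1,[-0.023,-0.036,0],0],
])

```text
clock: 1.3
tcp_pos: [0.4096, 0.2632, 0.2312]
tcp_rot: [[-1.0, -0.0, -0.0], [-0.0, 1.0, -0.0], [0.0, -0.0, -1.0]]
ft_force: [1.0, -0.0, -0.3]
opening: 0.0855
gripper_force: 0.0
```

Call:
play_rows([
  [1,[-0.026,-0.04,0],0],
  [1,[-0.026,-0.04,0],0],
  [1,[-0.026,-0.04,0],0],
  [1,[-0.0258,-0.0397,0],0],
  [1,[0,0,0.03],0],
  [1,[0,0,0.03],0],
  [1,[0,0,0.03],0],
  [1,[0,0,0.03],0],
  [1,[0,0,0.03],0],
  [1,[0,0,0.02],0],
  [1,[0,0,0.015],0],
  [1,[0,0,0],0],
])

```text
clock: 2.5
tcp_pos: [0.5111, 0.1048, 0.0441]
tcp_rot: [[-1.0, -0.0, -0.005], [-0.0, 1.0, -0.001], [0.005, -0.001, -1.0]]
ft_force: [-0.4, 0.2, 0.1]
opening: 0.0857
gripper_force: 0.0
```

Call:
play_rows([
  [0.3,[0,0,0],0],
  [0.3,[0,0,0],0],
  [0.3,[0,0,0],0],
  [0.3,[0,0,0],0],
  [0.3,[0,0,0],0],
  [0.3,[0,0,0],0],
])

```text
clock: 3.1
tcp_pos: [0.5138, 0.1055, 0.0477]
tcp_rot: [[-1.0, -0.0, 0.002], [-0.0, 1.0, 0.001], [-0.002, 0.001, -1.0]]
ft_force: [-0.7, -0.2, 5.2]
opening: 0.0507
gripper_force: 62.1
```

Call:
play_rows([
  [0.3,[0,0,-0.01],0],
  [0.3,[0,0,-0.02],0],
  [0.3,[0,0,-0.03],0],
  [0.3,[0,0,-0.03],0],
  [0.3,[0,0,-0.02],0],
  [0.3,[-0.001,-0.02,0],0],
  [0.3,[-0.001,-0.035,0],0],
  [0.3,[-0.001,-0.035,0],0],
  [0.3,[-0.001,-0.035,0],0],
  [0.3,[-0.001,-0.035,0],0],
  [0.3,[-0.001,-0.035,0],0],
  [0.3,[-0.001,-0.035,0],0],
])

```text
clock: 4.3
tcp_pos: [0.5199, -0.126, 0.1572]
tcp_rot: [[-1.0, -0.0, 0.001], [-0.0, 1.0, 0.0], [-0.001, 0.0, -1.0]]
ft_force: [0.2, -0.2, -0.9]
opening: 0.0507
gripper_force: 62.5
```

Call:
play_rows([
  [0.3,[-0.001,-0.035,0],0],
  [0.3,[0,-0.017,0],0],
  [0.3,[0,-0.007,0],0],
  [0.3,[0,0,0],0],
  [0.3,[0,0,0],0],
])

```text
clock: 4.8
tcp_pos: [0.5211, -0.1822, 0.1564]
tcp_rot: [[-1.0, -0.002, -0.0], [-0.002, 1.0, 0.001], [0.0, 0.001, -1.0]]
ft_force: [-0.2, 1.1, -1.0]
opening: 0.0509
gripper_force: 62.5
```

```bash
python3 - <<'E'
from h import *
s=read_state();print(s['tcp_pos'],s['opening'],s['ft_force'])
p,d=get_image("top");cv2.imwrite("pics/t1.png",cv2.resize(p[190:310,330:490,::-1],None,fx=4,fy=4));np.savez("pics/t1.npz",p=p,d=d)
p2,d2=get_image("side");cv2.imwrite("pics/s1.png",cv2.resize(p2[240:360,260:420,::-1],None,fx=4,fy=4))
cv2.imwrite("pics/c1.png",np.vstack([cv2.imread("pics/t1.png"),cv2.imread("pics/s1.png")])[:, :][:960:2,::1][:, ::2])
for n,p,d in(("top",p,d),("side",p2,d2)):
    P=cloud(n,d);m=masks(p)['blue'];m&=abs(P[...,2]-.045)<.006
    q=P[m];print(n,circ(q,.033),len(q))
    m=masks(p)['green']&(abs(P[...,1]+.186)<.06)&(abs(P[...,0]-.52)<.06);q=P[m];
    if len(q)>5: print('green',len(q),q.min(0),q.max(0),np.median(q,0))
E
```

```text
[ 0.52113354 -0.18216955  0.15640522] 0.0508586467186718 [-0.19719238  1.09249007 -1.00322222]
top (array([ 0.52149242, -0.18671331]), np.float64(0.0013145382765064933)) 47
green 49 [ 0.50187296 -0.17624609  0.11758687] [ 0.52599668 -0.15130327  0.23080151] [ 0.50791952 -0.16152382  0.15381623]h.py:17: RuntimeWarning: Mean of empty slice.
  f=least_squares(lambda c:np.hypot(Q[:,0]-c[0],Q[:,1]-c[1])-r,Q[:,:2].mean(0),loss='soft_l1',f_scale=.002)
  ret = um.true_divide(
Traceback (most recent call last):
  File "h.py", line 17, in circ
    f=least_squares(lambda c:np.hypot(Q[:,0]-c[0],Q[:,1]-c[1])-r,Q[:,:2].mean(0),loss='soft_l1',f_scale=.002)
ValueError: Initial guess is outside of provided bounds
```

View pics/c1.png

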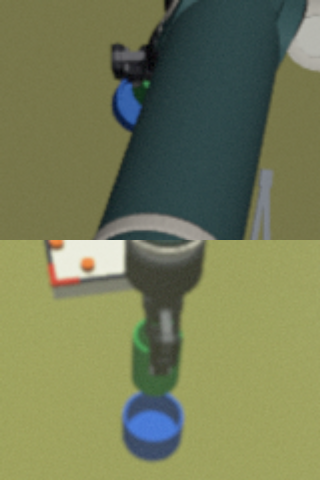

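The side view shows green held upright above the blue jar, centred to about 1.5 mm. Lowering.

Call:
play_rows([
  [0.3,[0,0,0.02],0],
  [0.3,[0,0,0.02],0],
  [0.3,[0,0,0.016],0],
  [0.3,[0,0,0.006],0],
  [0.3,[0,0,0.006],0],
  [0.3,[0,0,0.006],0],
  [0.3,[0,0,0.006],0],
  [0.3,[0,0,0],0],
])

```text
clock: 5.7
tcp_pos: [0.5208, -0.1835, 0.0758]
tcp_rot: [[-1.0, -0.0, -0.001], [-0.0, 1.0, 0.0], [0.001, 0.0, -1.0]]
ft_force: [-0.1, -0.4, -0.4]
opening: 0.0504
gripper_force: 62.5
```

Call:
play_rows([
  [0.3,[0,0,0.008],0],
  [0.3,[0,0,0.008],0],
  [0.3,[0,0,0.006],0],
  [0.3,[0,0,0.004],0],
  [0.3,[0,0,0.001],0],
  [0.3,[0,0,0],0],
])

```text
clock: 6.3
tcp_pos: [0.521, -0.1837, 0.0492]
tcp_rot: [[-1.0, -0.0, -0.0], [-0.0, 1.0, 0.0], [0.0, 0.0, -1.0]]
ft_force: [0.7, -0.3, -1.3]
opening: 0.0504
gripper_force: 62.5
```

Call:
play_rows([
  [0.75,[0,0,0],0],
  [0.75,[0,0,0],0],
  [0.75,[0,0,0],0],
  [0.75,[0,0,0],0],
  [0.75,[0,0,0],0],
  [0.75,[0,0,-0.02],0],
  [0.75,[0,0,-0.03],0],
  [0.75,[0,0,-0.04],0],
  [0.75,[0.01,0.04,-0.03],0],
  [0.75,[0.01,0.04,0],0],
  [0.75,[0.01,0.04,0],0],
  [0.75,[0.01,0.04,0],0],
])

```text
clock: 7.5
tcp_pos: [0.4807, -0.023, 0.1692]
tcp_rot: [[-1.0, 0.0, 0.001], [0.0, 1.0, 0.0], [-0.001, 0.0, -1.0]]
ft_force: [0.2, 1.0, -0.3]
opening: 0.0639
gripper_force: 0.0
```

Call:
play_rows([
  [0.75,[0.008,0.04,0],0],
  [0.75,[0.008,0.04,0],0],
  [0.75,[0.008,0.04,0],0],
  [0.75,[0.008,0.04,0],0],
  [0.75,[0.008,0.03,0],0],
  [0.75,[0.003,0.015,0],0],
  [0.75,[0,0,0],0],
])

```text
clock: 8.2
tcp_pos: [0.4374, 0.1829, 0.1688]
tcp_rot: [[-1.0, -0.005, 0.0], [-0.005, 1.0, 0.001], [-0.0, 0.001, -1.0]]
ft_force: [-0.2, 0.3, -0.2]
opening: 0.0639
gripper_force: 0.0
```

```bash
cat > chk.py <<'E'
from h import *
import sys
s=read_state();print(s['clock'],np.round(s['tcp_pos'],4),s['opening'])
for n in("top","side"):
    p,d=get_image(n);P=cloud(n,d);M=masks(p);cv2.imwrite(f"pics/{sys.argv[1]}_{n}.png",p[:,:,::-1]);np.savez(f"pics/{sys.argv[1]}_{n}.npz",p=p,d=d)
    for k,r,z in(('blue',.033,.045),('green',.024,.079),('green',.024,.078),('yellow',.016,.112),('yellow',.016,.106)):
        m=M[k]&(abs(P[...,2]-z-.001)<.006)&(abs(P[...,0]-.48)<.12)&(abs(P[...,1])<.3)
        q=P[m]
        if len(q)>10: c,e=circ(q,r);print(n,k,z,c.round(4),round(e,4),len(q),'ztop',np.percentile(P[M[k]&(np.hypot(P[...,0]-c[0],P[...,1]-c[1])<r+.006)][:,2],97).round(4))
E
python3 chk.py t2
```

```text
8.2 [0.4374 0.1829 0.1688] 0.063863170529556
top blue 0.045 [ 0.5215 -0.1862] 0.0015 90 ztop 0.0485
top green 0.079 [ 0.5208 -0.1847] 0.0013 119 ztop 0.0815
top green 0.078 [ 0.5207 -0.1847] 0.0013 124 ztop 0.0815
side green 0.079 [ 0.5199 -0.1845] 0.0014 37 ztop 0.0819
side green 0.078 [ 0.5199 -0.1845] 0.0014 37 ztop 0.0819
side yellow 0.106 [0.4366 0.1823] 0.0023 47 ztop 0.108
```

Green is fully down (rim at about 79 mm, 1.5 mm off centre). Grasping yellow.

Call:
play_rows([
  [0.75,[0,0.001,0.03],0],
  [0.75,[0,0,0.03],0],
  [0.75,[0,0,0.02],0],
  [0.75,[0,0,0.015],0],
  [0.75,[0,0,0],0],
  [0.2,[0,0,0],0],
  [0.2,[0,0,0],0],
  [0.2,[0,0,0],0],
  [0.2,[0,0,0],0],
  [0.2,[0,0,0],0],
  [0.2,[0,0,0],0],
])

```text
clock: 9.4
tcp_pos: [0.439, 0.1815, 0.0748]
tcp_rot: [[-1.0, -0.0, 0.002], [-0.0, 1.0, 0.001], [-0.002, 0.001, -1.0]]
ft_force: [-0.3, -1.1, 7.3]
opening: 0.0351
gripper_force: 59.8
```

Call:
play_rows([
  [0.2,[0,0,-0.01],0],
  [0.2,[0,0,-0.02],0],
  [0.2,[0,0,-0.03],0],
  [0.2,[0,0,-0.03],0],
  [0.2,[0,0,-0.02],0],
  [0.2,[-0.006,-0.02,0],0],
  [0.2,[-0.009,-0.035,0],0],
  [0.2,[-0.009,-0.035,0],0],
  [0.2,[-0.009,-0.035,0],0],
  [0.2,[-0.009,-0.035,0],0],
  [0.2,[-0.009,-0.035,0],0],
  [0.2,[-0.009,-0.035,0],0],
])

```text
clock: 10.6
tcp_pos: [0.4983, -0.0496, 0.1844]
tcp_rot: [[-1.0, -0.001, 0.001], [-0.001, 1.0, 0.001], [-0.001, 0.001, -1.0]]
ft_force: [0.4, 0.7, -0.5]
opening: 0.0355
gripper_force: 60.0
```

Call:
play_rows([
  [0.2,[-0.006,-0.035,0],0],
  [0.2,[-0.006,-0.035,0],0],
  [0.2,[-0.006,-0.034,0],0],
  [0.2,[-0.004,-0.022,0],0],
  [0.2,[-0.001,-0.009,0],0],
  [0.2,[0,0,0],0],
  [0.2,[0,0,0],0],
])

```text
clock: 11.3
tcp_pos: [0.5211, -0.1818, 0.1837]
tcp_rot: [[-1.0, -0.002, -0.0], [-0.002, 1.0, 0.001], [0.0, 0.001, -1.0]]
ft_force: [0.6, -0.1, 0.4]
opening: 0.0353
gripper_force: 60.0
```

```bash
python3 chk.py t3; python3 - <<'E'
from h import *
z=np.load("pics/t3_side.npz");p,d=z['p'],z['d'];P=cloud("side",d);M=masks(p)
for k in('yellow','green'):
    m=M[k]&(abs(P[...,1]+.185)<.06)&(abs(P[...,0]-.52)<.06);ys,xs=np.nonzero(m)
    for v in range(ys.min(),ys.max()+1,4):
        c=xs[ys==v]; print(k,v,c.min(),c.max(),len(c),'x mid',round(float(np.median((P[v,c.min()+1,0]+P[v,c.max()-1,0])/2)),4),'y front',np.round(P[v,(c.min()+c.max())//2,1:],4))
E
```

```text
11.3 [ 0.5211 -0.1818  0.1837] 0.035331929752825085
top blue 0.045 [ 0.5208 -0.1866] 0.0012 53 ztop 0.0491
top green 0.079 [ 0.5207 -0.1851] 0.0014 42 ztop 0.0834
top green 0.078 [ 0.5207 -0.185 ] 0.0014 46 ztop 0.0834
side green 0.079 [ 0.5197 -0.1839] 0.0014 41 ztop 0.0822
side green 0.078 [ 0.5197 -0.1839] 0.0014 41 ztop 0.0822
yellow 275 331 332 2 x mid 0.5049 y front [-0.1735  0.2154]
yellow 279 330 333 4 x mid 0.5042 y front [-0.1852  0.2169]
yellow 283 331 333 3 x mid 0.505 y front [-0.1903  0.2105]Traceback (most recent call last):
  File "<stdin>", line 6, in <module>
    return umr_minimum(a, axis, None, out, keepdims, initial, where)
ValueError: zero-size array to reduction operation minimum which has no identity
```

Call:
play_rows([
  [0.2,[0,0,0.015],0],
  [0.2,[0,0,0.012],0],
  [0.2,[0,0,0.006],0],
  [0.2,[0,0,0.006],0],
  [0.2,[0,0,0.006],0],
  [0.2,[0,0,0],0],
])

```text
clock: 12.0
tcp_pos: [0.5207, -0.1832, 0.1378]
tcp_rot: [[-1.0, -0.0, -0.001], [-0.0, 1.0, 0.0], [0.001, 0.0, -1.0]]
ft_force: [0.1, 0.3, -1.1]
opening: 0.0353
gripper_force: 60.4
```

```bash
python3 - <<'E'
from h import *
p,d=get_image("side");cv2.imwrite("pics/s4.png",cv2.resize(p[220:360,270:400,::-1],None,fx=4,fy=4))
E
```

```text
(no output)
```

View pics/s4.png

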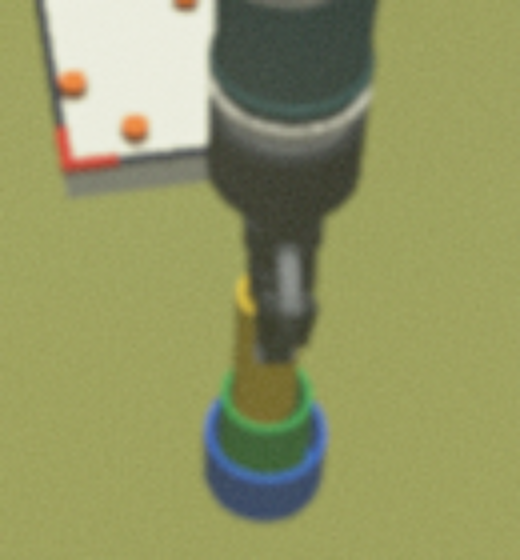

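The yellow jar has entered the green one and is centred (column 266 for both). Lowering the rest of the way.

Call:
play_rows([
  [0.2,[0,0,0.012],0],
  [0.2,[0,0,0.012],0],
  [0.2,[0,0,0.012],0],
  [0.2,[0,0,0.01],0],
  [0.2,[0,0,0.007],0],
  [0.2,[0,0,0.005],0],
  [0.2,[0,0,0],0],
  [0.2,[0,0,0],0],
])

```text
clock: 12.85
tcp_pos: [0.5217, -0.1836, 0.0809]
tcp_rot: [[-1.0, -0.0, 0.001], [-0.0, 1.0, -0.0], [-0.001, -0.0, -1.0]]
ft_force: [0.6, -0.3, 1.6]
opening: 0.0352
gripper_force: 60.5
```

Call:
play_rows([
  [0.55,[0,0,0],0],
  [0.55,[0,0,0],0],
  [0.55,[0,0,0],0],
  [0.55,[0,0,0],0],
  [0.55,[0,0,0],0],
  [0.55,[0,0,-0.02],0],
  [0.55,[0,0,-0.03],0],
  [0.55,[0,0,-0.04],0],
  [0.55,[0,0.02,-0.03],0],
  [0.55,[0,0.045,0],0],
  [0.55,[0,0.045,0],0],
  [0.55,[0,0.045,0],0],
])

```text
clock: 14.05
tcp_pos: [0.521, -0.027, 0.2012]
tcp_rot: [[-1.0, 0.0, 0.001], [0.0, 1.0, 0.0], [-0.001, 0.0, -1.0]]
ft_force: [0.5, -0.7, 0.0]
opening: 0.0475
gripper_force: 0.0
```

Call:
play_rows([
  [0.55,[-0.004,0.041,0],0],
  [0.55,[-0.004,0.041,0],0],
  [0.55,[-0.004,0.041,0],0],
  [0.55,[-0.004,0.041,0],0],
  [0.55,[-0.004,0.041,0],0],
  [0.55,[-0.004,0.041,0],0],
  [0.55,[-0.004,0.041,0],0],
  [0.55,[0,0,0],-8.3],
  [0.55,[0,0,0],-8.3],
  [0.55,[0,0,0],-8.3],
  [0.55,[0,0,0],-8.3],
])

```text
clock: 15.15
tcp_pos: [0.5489, 0.2586, 0.2005]
tcp_rot: [[-0.833, -0.553, -0.0], [-0.553, 0.833, -0.0], [0.0, -0.0, -1.0]]
ft_force: [0.2, -0.4, 1.1]
opening: 0.047
gripper_force: 0.0
```

Call:
play_rows([
  [0.55,[0,0,0],-8.4],
  [0.55,[0,0,0],-8.4],
  [0.55,[0,0,0],-8.3],
  [0.55,[0,0,0],0],
])

```text
clock: 15.55
tcp_pos: [0.549, 0.2583, 0.2006]
tcp_rot: [[-0.525, -0.851, -0.0], [-0.851, 0.525, 0.0], [0.0, 0.0, -1.0]]
ft_force: [0.6, -1.0, -0.1]
opening: 0.0469
gripper_force: 0.0
```

```bash
python3 chk.py t5;python3 - <<'E'
from h import *
a=cv2.imread("pics/t5_top.png");b=cv2.imread("pics/t5_side.png")
cv2.imwrite("pics/c5.png",np.hstack([cv2.resize(a[190:310,190:330],None,fx=2.8,fy=2.8),cv2.resize(b[170:290,250:390],None,fx=2.8,fy=2.8)]))
z=np.load("pics/t5_side.npz");P=cloud("side",z['d']);V=z['p'].max(2)
m=(V<70)&(P[...,2]>.045)&(P[...,2]<.07)&(abs(P[...,0]-.545)<.03)&(abs(P[...,1]-.255)<.035);q=P[m];print('grip',len(q),np.median(q,0))
E
```

```text
15.55 [0.549  0.2583 0.2006] 0.04689818909895767
top blue 0.045 [ 0.5215 -0.1864] 0.0014 83 ztop 0.0503
top green 0.079 [ 0.5208 -0.1843] 0.0011 70 ztop 0.0825
top green 0.078 [ 0.5208 -0.1842] 0.0011 72 ztop 0.0825
top yellow 0.112 [ 0.5188 -0.1816] 0.001 35 ztop 0.1131
top yellow 0.106 [ 0.519  -0.1814] 0.0009 49 ztop 0.1131
side yellow 0.112 [ 0.5193 -0.1821] 0.0013 89 ztop 0.1141
side yellow 0.106 [ 0.5191 -0.1823] 0.0012 100 ztop 0.1141
grip 44 [0.54471911 0.24767067 0.05769756]
```

View pics/c5.png

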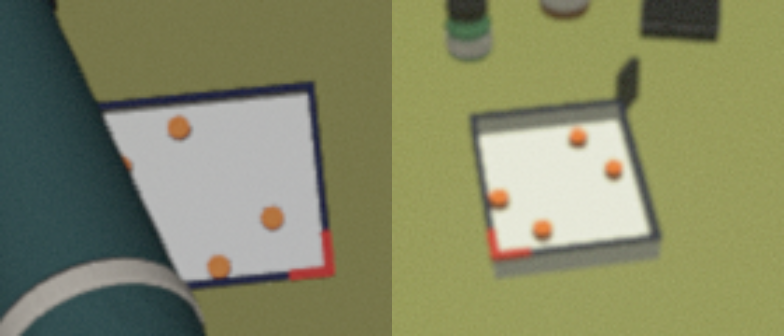

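Jars are nested (yellow rim at 113 mm, within 3 mm of centre), and the tray and grip haven't moved. Descending on the grip.

Call:
play_rows([
  [0.55,[0,0,0.03],0],
  [0.55,[0,0,0.035],0],
  [0.55,[0,0,0.035],0],
  [0.55,[0,0,0.03],0],
  [0.55,[0,0,0.02],0],
  [0.55,[0,0,0.015],0],
  [0.55,[0,0,0],0],
  [0.0,[0,0,0],0],
  [0.0,[0,0,0],0],
  [0.0,[0,0,0],0],
  [0.0,[0,0,0],0],
  [0.0,[0,0,0],0],
])

```text
clock: 16.85
tcp_pos: [0.5499, 0.2594, 0.0373]
tcp_rot: [[-0.526, -0.851, 0.002], [-0.851, 0.526, 0.002], [-0.003, -0.001, -1.0]]
ft_force: [-1.9, 1.4, 7.1]
opening: 0.0108
gripper_force: 59.6
```

Call:
play_rows([
  [0.0,[0,0,0],0],
  [0.0,[0,0,0],0],
  [0.0,[0,0,0],0],
])

```text
clock: 17.15
tcp_pos: [0.5499, 0.2594, 0.0373]
tcp_rot: [[-0.526, -0.851, 0.002], [-0.851, 0.526, 0.002], [-0.003, -0.001, -1.0]]
ft_force: [-1.7, 0.6, 6.3]
opening: 0.0116
gripper_force: 59.6
```

Call:
play_rows([
  [0,[0.001,0,-0.004],0],
  [0,[0.001,0,-0.005],0],
  [0,[0.001,0,-0.005],0],
  [0,[0.001,0,-0.005],0],
  [0,[0.001,0,-0.005],0],
  [0,[0.002,0,-0.005],0],
  [0,[0.002,0,-0.004],0],
  [0,[0.001,0,-0.004],0],
  [0,[0,0,0],0],
  [0,[0,0,0],0],
])

```text
clock: 18.15
tcp_pos: [0.5439, 0.2501, 0.0728]
tcp_rot: [[-0.525, -0.851, 0.0], [-0.851, 0.525, 0.0], [-0.0, -0.0, -1.0]]
ft_force: [0.0, 0.7, -4.2]
opening: 0.011
gripper_force: 58.4
```

```bash
cat > tilt.py <<'E'
from h import *
import sys
out=[]
for n in("top","side"):
    p,d=get_image(n);P=cloud(n,d);H,S,V=cv2.split(cv2.cvtColor(p,cv2.COLOR_RGB2HSV))
    m=(S<45)&(V>150)&(abs(P[...,0]-.46)<.12)&(abs(P[...,1]-.12)<.14)&(P[...,2]<.15)&(P[...,2]>-.01)
    m=cv2.erode(m.astype(np.uint8),np.ones((5,5)))>0
    q=P[m]
    if len(q)>30:
        A=np.c_[q[:,:2],np.ones(len(q))];
        w=least_squares(lambda c:A@c-q[:,2],[0,0,.01],loss='soft_l1',f_scale=.002).x
        g=np.array([w[0],w[1]]);print(n,'plane n',len(q),'tilt',np.degrees(np.arctan(np.hypot(*g))).round(2),'uphill dir',np.degrees(np.arctan2(g[1],g[0])).round(1),'z@corner',(w@[.409,.0311,1]).round(4))
    M=masks(p)['orange'];k_,L,st,ce=cv2.connectedComponentsWithStats(M.astype(np.uint8))
    for i in range(1,k_):
        if st[i,4]>10:
            c=np.median(P[L==i],0)
            if .3<c[0]<.6 and 0<c[1]<.3:print('  or',st[i,4],c.round(3))
    mr=masks(p)['red'];q=P[mr&(abs(P[...,0]-.42)<.06)&(abs(P[...,1]-.04)<.06)];
    if len(q): print('  red',len(q),np.median(q,0).round(4),q.min(0).round(3))
    out.append(cv2.resize(p[190:310,190:330] if n=="top" else p[170:290,250:390],None,fx=2.8,fy=2.8)[:,:,::-1])
cv2.imwrite(f"pics/{sys.argv[1]}.png",np.hstack(out))
s=read_state();print(s['tcp_pos'],s['ft_force'],s['moment'])
E
python3 tilt.py u1
```

```text
top plane n 2693 tilt 0.47 uphill dir 65.8 z@corner 0.0381
  or 48 [0.523 0.15  0.053]
  or 51 [0.448 0.069 0.053]
  or 49 [0.408 0.113 0.053]
  red 77 [0.4041 0.0257 0.0675] [0.399 0.019 0.061]
side plane n 1329 tilt 0.32 uphill dir 66.1 z@corner 0.0383
  or 24 [0.487 0.194 0.053]
  or 25 [0.521 0.147 0.053]
  or 31 [0.403 0.108 0.053]
  or 29 [0.445 0.067 0.051]
  or 17 [0.396 0.048 0.065]
  red 9 [0.4013 0.0242 0.0674] [0.398 0.018 0.063]
[0.54366254 0.25006839 0.07251799] [-0.9083375  -0.10630987 -5.53824667] [ 0.58957383 -0.3073429  -0.01385627]
```

View pics/u1.png

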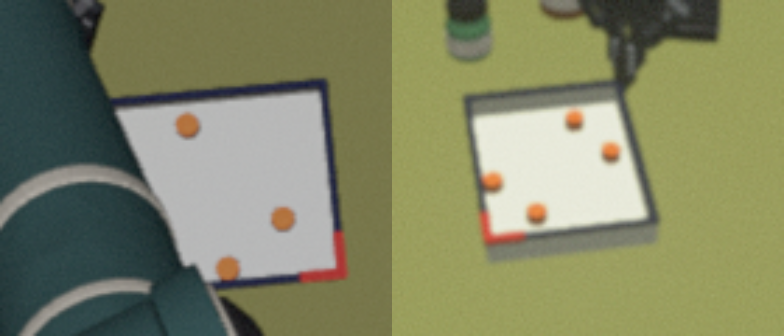

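The pads hold the tray rigidly: it rose flat, tilt about 0.4°. I'll lower it close to the bench and test whether easing the opening command lowers the grip force, so gravity can pivot the tray about the pads.

Call:
play_rows([
  [0,[-0.001,0,0.006],0],
  [0,[-0.002,0,0.008],0],
  [0,[-0.002,0,0.008],0],
  [0,[-0.002,0,0.006],0],
  [0.09,[0,0,0],0],
  [0.09,[0,0,0],0],
  [0.09,[0,0,0],0],
])

```text
clock: 18.95
tcp_pos: [0.5477, 0.256, 0.0449]
tcp_rot: [[-0.525, -0.851, 0.0], [-0.851, 0.525, 0.0], [-0.0, -0.0, -1.0]]
ft_force: [0.2, 0.2, -5.2]
opening: 0.0112
gripper_force: 58.5
```

Call:
play_rows([
  [0.115,[0,0,0],0],
  [0.115,[0,0,0],0],
  [0.115,[0,0,0],0],
])

```text
clock: 19.25
tcp_pos: [0.5476, 0.256, 0.045]
tcp_rot: [[-0.525, -0.851, 0.0], [-0.851, 0.525, 0.0], [-0.0, -0.0, -1.0]]
ft_force: [-1.2, -0.6, -4.4]
opening: 0.0106
gripper_force: 58.5
```

Call:
play_rows([
  [0.125,[0,0,0],0],
  [0.125,[0,0,0],0],
  [0.125,[0,0,0],0],
])

```text
clock: 19.55
tcp_pos: [0.5475, 0.256, 0.0447]
tcp_rot: [[-0.525, -0.851, 0.0], [-0.851, 0.525, 0.0], [-0.0, -0.0, -1.0]]
ft_force: [-0.6, -0.0, -4.6]
opening: 0.0109
gripper_force: 58.5
```

Call:
play_rows([
  [0.132,[0,0,0],0],
  [0.132,[0,0,0],0],
])

```text
clock: 19.75
tcp_pos: [0.5475, 0.2559, 0.0447]
tcp_rot: [[-0.525, -0.851, -0.0], [-0.851, 0.525, -0.0], [0.0, 0.0, -1.0]]
ft_force: [-0.3, -0.2, -3.8]
opening: 0.0113
gripper_force: 35.6
```

Call:
play_rows([
  [0.138,[0,0,0],0],
  [0.138,[0,0,0],0],
])

```text
clock: 19.95
tcp_pos: [0.5474, 0.2559, 0.0448]
tcp_rot: [[-0.525, -0.851, -0.0], [-0.851, 0.525, -0.0], [0.0, -0.0, -1.0]]
ft_force: [0.1, 0.0, -2.7]
opening: 0.0115
gripper_force: 10.3
```

Call:
play_rows([
  [0.143,[0,0,0],0],
  [0.143,[0,0,0],0],
])

```text
clock: 20.15
tcp_pos: [0.5476, 0.2561, 0.0451]
tcp_rot: [[-0.525, -0.851, 0.0], [-0.851, 0.525, 0.0], [-0.0, -0.0, -1.0]]
ft_force: [-0.7, -1.2, 1.0]
opening: 0.012
gripper_force: 0.2
```

The grip force follows the opening: about 36 N at 0.132, 10 N at 0.138, 0 at 0.143. I'll regrip at the right height with a light grip and then lift along the arc.

Call:
play_rows([
  [0.22,[0,0,0],0],
  [0.22,[0,0,0],0],
  [0.22,[-0.002,0,0.005],0],
  [0.22,[0,0,0.004],0],
  [0.22,[0,0,0],0],
  [0.136,[0,0,0],0],
  [0.136,[0,0,0],0],
  [0.136,[0,0,0],0],
  [0.136,[0,0,0],0],
])

```text
clock: 21.05
tcp_pos: [0.5483, 0.2575, 0.0355]
tcp_rot: [[-0.525, -0.851, -0.001], [-0.851, 0.525, -0.0], [0.001, 0.0, -1.0]]
ft_force: [-1.2, -1.1, -2.6]
opening: 0.0117
gripper_force: 10.6
```

Call:
play_rows([
  [0.137,[0.001,0,-0.004],0],
  [0.137,[0.001,0,-0.004],0],
  [0.137,[0.001,0,-0.004],0],
  [0.137,[0.001,0,-0.004],0],
  [0.137,[0,0,-0.003],0],
  [0.137,[0,0,0],0],
  [0.137,[0,0,0],0],
])

```text
clock: 21.75
tcp_pos: [0.5465, 0.2545, 0.0549]
tcp_rot: [[-0.525, -0.851, 0.0], [-0.851, 0.525, 0.0], [-0.0, -0.0, -1.0]]
ft_force: [0.4, 0.1, -2.2]
opening: 0.012
gripper_force: 10.5
```

```bash
python3 tilt.py u2
```

```text
top plane n 2456 tilt 4.37 uphill dir 58.9 z@corner 0.0044
  or 44 [0.528 0.156 0.031]
  or 45 [0.454 0.077 0.024]
  or 46 [0.413 0.119 0.025]
  red 72 [0.4095 0.0322 0.0336] [0.402 0.025 0.025]
side plane n 1401 tilt 4.28 uphill dir 56.2 z@corner 0.0045
  or 23 [0.491 0.201 0.032]
  or 24 [0.525 0.155 0.03 ]
  or 33 [0.407 0.117 0.023]
  or 30 [0.451 0.072 0.022]
  or 31 [0.405 0.031 0.032]
  red 11 [0.405  0.0373 0.033 ] [0.402 0.026 0.03 ]
[0.54651895 0.2545798  0.05478048] [ 0.18977994  0.27058502 -2.23662345] [-0.03549528  0.00397064 -0.0286743 ]
```

It pivots now: tilt 4.3°, uphill at 58°, red corner on the bench. Continuing the arc.

Call:
play_rows([
  [0.137,[0.0015,0,-0.005],0],
  [0.137,[0.0015,0,-0.005],0],
  [0.137,[0.0015,0,-0.005],0],
  [0.137,[0.0019,0,-0.0055],0],
  [0.137,[0.002,0,-0.0055],0],
  [0.137,[0.002,0,-0.005],0],
  [0.137,[0.002,0,-0.005],0],
  [0.137,[0.0024,0,-0.0055],0],
  [0.137,[0.0026,0,-0.0055],0],
  [0.137,[0.0027,0,-0.0053],0],
  [0.137,[0,0,0],0],
])

```text
clock: 22.95
tcp_pos: [0.5361, 0.2369, 0.1079]
tcp_rot: [[-0.526, -0.851, 0.001], [-0.851, 0.526, 0.0], [-0.001, -0.001, -1.0]]
ft_force: [-1.2, -1.0, -2.3]
opening: 0.0119
gripper_force: 10.4
```

```bash
python3 tilt.py u3
```

```text
top plane n 2387 tilt 15.93 uphill dir 58.5 z@corner 0.0053
  or 52 [0.523 0.148 0.064]
  or 50 [0.451 0.072 0.035]
  or 52 [0.409 0.114 0.039]
  red 83 [0.4091 0.0272 0.0359] [0.399 0.02  0.029]
side plane n 1841 tilt 15.71 uphill dir 58.1 z@corner 0.0055
  or 27 [0.484 0.19  0.069]
  or 31 [0.519 0.143 0.064]
  or 33 [0.405 0.111 0.037]
  or 30 [0.448 0.068 0.034]
  or 23 [0.397 0.044 0.03 ]
  red 15 [0.405  0.0251 0.0349] [0.4   0.021 0.032]
[0.53592932 0.23717118 0.10722867] [-0.45882983 -0.76012098 -3.27642134] [-0.10743634 -0.03662822 -0.00661273]
```

Call:
play_rows([
  [0.137,[0.002,0,-0.0042],0],
  [0.137,[0.0023,0,-0.0042],0],
  [0.137,[0.0024,0,-0.0042],0],
  [0.137,[0.0025,0,-0.0042],0],
  [0.137,[0.0025,0,-0.0041],0],
  [0.137,[0.0026,0,-0.004],0],
  [0.137,[0.0027,0,-0.004],0],
  [0.137,[0.0027,0,-0.004],0],
  [0.137,[0.0028,0,-0.004],0],
  [0.137,[0,0,0],0],
  [0.137,[0,0,0],0],
  [0.137,[0,0,0],0],
])

```text
clock: 24.25
tcp_pos: [0.524, 0.2181, 0.1439]
tcp_rot: [[-0.525, -0.851, -0.0], [-0.851, 0.525, -0.0], [0.0, 0.0, -1.0]]
ft_force: [-0.5, -0.4, -1.7]
opening: 0.0116
gripper_force: 10.6
```

```bash
python3 tilt.py u4
```

```text
top plane n 2218 tilt 24.75 uphill dir 58.1 z@corner 0.0058
  or 156 [0.421 0.041 0.03 ]
  or 52 [0.407 0.093 0.045]
  red 82 [0.405  0.0229 0.0361] [0.397 0.018 0.025]
side plane n 2247 tilt 24.59 uphill dir 58.5 z@corner 0.0058
  or 37 [0.405 0.085 0.043]
  or 99 [0.416 0.042 0.031]
  or 24 [0.395 0.037 0.03 ]
  red 12 [0.4064 0.0195 0.0338] [0.397 0.016 0.031]
[0.52402946 0.21812706 0.14378984] [-0.26052775  0.42335068 -2.32590041] [-0.04704109  0.02642001  0.01589595]
```

View pics/u4.png

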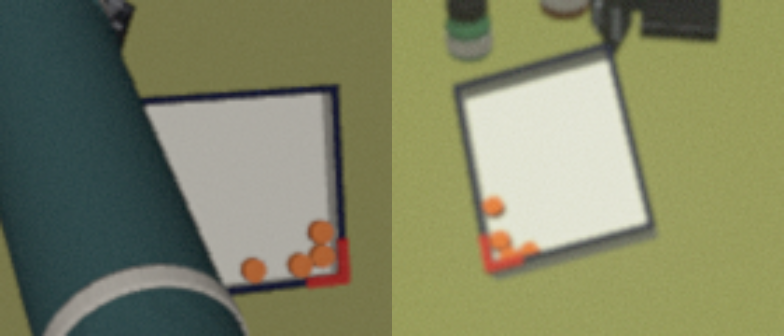

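Tilt is 24.7°. Three stoppers are in the corner, and the fourth is against the wall about 60 mm away, maybe still sliding. I'll firm up the grip and wait.

Call:
play_rows([
  [0.134,[0,0,0],0],
  [0.132,[0,0,0],0],
  [0.128,[0,0,0],0],
  [0.12,[0,0,0],0],
  [0.12,[0,0,0],0],
  [0.12,[0,0,0],0],
  [0.12,[0,0,0],0],
  [0.12,[0,0,0],0],
  [0.12,[0,0,0],0],
  [0.12,[0,0,0],0],
])

```text
clock: 25.35
tcp_pos: [0.524, 0.2181, 0.1439]
tcp_rot: [[-0.525, -0.851, 0.0], [-0.851, 0.525, 0.0], [-0.0, -0.0, -1.0]]
ft_force: [0.1, -0.1, -1.3]
opening: 0.0113
gripper_force: 48.5
```

```bash
python3 tilt.py u5; python3 chk.py t6
```

```text
top plane n 2201 tilt 24.72 uphill dir 58.5 z@corner 0.0059
  or 211 [0.418 0.048 0.031]
  red 83 [0.4052 0.0228 0.0366] [0.397 0.018 0.028]
side plane n 2322 tilt 24.49 uphill dir 58.4 z@corner 0.0061
  or 145 [0.413 0.048 0.033]
  or 20 [0.395 0.039 0.029]
  red 11 [0.405  0.0184 0.0342] [0.397 0.017 0.03 ]
[0.52405412 0.21805538 0.14391247] [-0.29559167 -0.16474289 -2.43663563] [-0.00699478  0.05781769  0.0254435 ]
25.45 [0.5241 0.2181 0.1439] 0.011210388893593253
top blue 0.045 [ 0.5217 -0.1864] 0.0013 85 ztop 0.0483
top green 0.079 [ 0.5207 -0.1843] 0.001 68 ztop 0.082
top green 0.078 [ 0.5206 -0.1842] 0.001 73 ztop 0.082
top yellow 0.112 [ 0.5186 -0.1817] 0.0011 37 ztop 0.1138
top yellow 0.106 [ 0.5186 -0.1815] 0.0011 41 ztop 0.1138
side yellow 0.112 [ 0.5193 -0.1821] 0.0016 89 ztop 0.1141
side yellow 0.106 [ 0.5192 -0.1823] 0.0015 107 ztop 0.1141
```

Call:
play_rows([
  [0.12,[0,0,0],0],
  [0.12,[0,0,0],0],
  [0.12,[0,0,0],0],
  [0.12,[0,0,0],0],
  [0.12,[0,0,0],0],
  [0.12,[0,0,0],0],
])

```text
clock: 26.15
tcp_pos: [0.5241, 0.2181, 0.144]
tcp_rot: [[-0.525, -0.851, 0.0], [-0.851, 0.525, 0.0], [-0.0, -0.0, -1.0]]
ft_force: [0.6, 0.5, -2.0]
opening: 0.0113
gripper_force: 48.4
```

```bash
python3 tilt.py u6
```

```text
top plane n 2266 tilt 24.81 uphill dir 58.0 z@corner 0.0055
  or 212 [0.418 0.047 0.031]
  or 11 [0.422 0.016 0.036]
  red 83 [0.4052 0.0229 0.0361] [0.397 0.018 0.029]
side plane n 2347 tilt 24.72 uphill dir 58.2 z@corner 0.0056
  or 143 [0.413 0.049 0.033]
  or 25 [0.395 0.039 0.029]
  red 16 [0.4    0.0215 0.0346] [0.397 0.016 0.032]
[0.52408038 0.21802841 0.14392657] [-0.43445902 -0.69724425 -2.07916997] [-0.09699288  0.02963972  0.03817791]
```

View pics/u6.png

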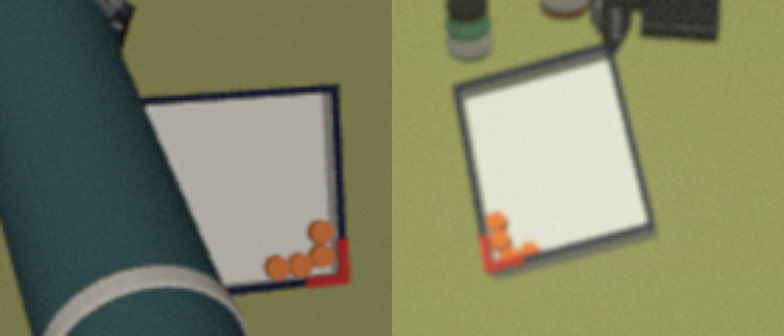

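All four stoppers are at rest in the red corner, the farthest about 55 mm from it. The tray is steady at 24.7° with its corner on the bench, and the jars are still nested. Handing in.

```bash
python3 -c "
from rig import *
print(close_job())"
```

```text
the job is handed in; nothing more can be done
None
```

I handed the job in after about 26 s of the 56 s allowed; the system returned no verdict. At that point the jars were nested upright in the blue jar, the tray was held steady at about 25° with its red corner on the bench, and all four stoppers were at rest in that corner.

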